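Fetch the salt cellar from behind the condiments

ROBOT

A 6-joint arm with a two-finger parallel gripper is mounted at the origin on the work surface. World frame = base frame: x ahead of the robot, y to its left, z up, the work surface at z = 0. Lengths are in m, angles in degrees, forces in N, time in s.
With the tool pointing down it reaches from about 0.4 to 0.825 m from the base axis. Payload 7 kg.
Tool frame: the origin (TCP) lies midway between the tips of the shut fingers; the grasp point (between the pads) lies 19 mm behind it; z points along the fingers, y is the line along which they close (so a half turn about z gives the same grasp; the last joint's range is limited). The gripper opens to 88 mm and grips with 3 to 60 N. Pads are 19 mm wide; open, the fingers measure 130 mm over their backs; the gripper's body (78 mm by 193 mm) begins 47 mm behind the grasp point.
Start: joints at [79.933, 20.546, 0.682, 0, -70.136, -16.507], TCP at [0.302, 0.604, 0.227] pointing down, gripper open.
Joint ranges: [-176.03, 176.03], [-82.01, 121.73], [-58.28, 71.71], [-173.87, 95.51], [-174.79, -0.11], [-173.66, 173.66]. Speed limits (degrees/s): [136.94, 136.94, 172.46, 180, 180, 180].

INTERFACE

Orientations are given as [roll, pitch, yaw] about the fixed x, y, z axes, in that order (R = Rz(yaw) Ry(pitch) Rx(roll)).
In Python, from plant import r gives the robot as it stands.
- The arm moves only by the tool carry_out, never from a script. Its argument "deltas" is a list of rows, each a list of 3 entries, a list of its own where there are three numbers: the opening, from 0 (shut) to 1 (fully open), then the shift along the tool's x, y, z in mm, then the turn, a rotation vector about the tool's x, y, z in rad. In form: [[gripper, [tx, ty, tz], [rx, ry, rz]], ...]. A call has 1 to 12 rows; each row is the pose to reach, as a shift and turn from the pose commanded when the call began, along the tool's axes at that moment; what a row does not reach only later rows make up. A row lasts 1/10 s, in which the tool goes at most 50 mm and 8.59 degrees, less where a joint would pass 70% of its speed; a pose out of reach is approached as far as the arm can. A call with a gripper value outside its range is refused whole. The fingers move at their own pace and stop on an object; "squeeze" is the grip in N (left out, the last holds). Time passes only in rows, so rows that repeat a pose let the fingers close. It gives the time, the measured TCP pose, the force, the opening and the grip force at its end, in the units of the state.
- r.get_state(): the state, without advancing time (a new reading comes with each control period).
- r.capture(name): name is "side" or "top"; returns (picture, depth): 384x512x3 uint8, red, green, blue; 384x512 float32, m along the optical axis (not along the pixel's ray), 0 where there is no reading.
- r.get_calibration(name): a dict with "fov_y" (degrees; the focal length in pixels is half the picture's height over the tangent of half this angle, whatever the lens; pixels are square), "cx", "cy" (the principal point, pixels), "view" (4x4, takes a point from world to camera coordinates). Camera axes: x right, y down, z forward; pixel columns grow to the right and rows downward; lengths in m; the calibration is good to about 2 mm. A picture is of the moment at which its call begins. get_calibration takes no time and is no camera call.
- r.close_job(): hands the job in; it is judged then, once.
The state is a dict: "time_s": time; "joints": joint angles; "qd": joint speeds; "joint_torque": joint torques, N m; "tcp_pos": TCP position; "eef_rot": TCP orientation; "contact_force": force on the tool from outside, world axes, zero at the start; "moment": the same for the moment, N m; "gripper_width": finger opening in m; "gripper_force": force on a finger pad.
Only numpy, scipy, OpenCV 4.12 (cv2) and the standard library are available. Lean on these libraries where they do the work, as an engineer would, in place of code of your own. Each camera call takes 0.05 s, during which the arm holds its last target. There are 200 camera calls.

TASK

The low salt cellar stands at the back of the condiment tray, hemmed in by the pepper mill, the sugar caster and the oil cruet. First clear those three onto the grey mat, standing upright; then set the salt cellar in the middle of the round serving board; and only then put the mill, the caster and the cruet back upright on the tray, each on the very place where it stood. Do not tip anything over, and leave the two red vases and the white bowl where they are.

Things in the scene. Friction and masses are not known exactly. Their poses are not given: they have to be found in the camera images.
- tray: Fixed wooden tray, 160 (x) by 224 (y) mm; origin under its centre, on the counter. Floor top at 10 mm; rims 10 mm thick, 32 mm high at back (+x) and both sides, front (-x) open. Flush cork rounds, 62 mm across, in tray x, y: front (-40, 0), left (25, 66), right (25, -66), back (25, 0) mm. Salt starts centred on the back one; mill, caster, cruet on the others in any arrangement.
- mat: Fixed grey cloth-covered mat, the side area: flat, 260 (x) by 140 (y) mm, 4 mm thick. Origin: centre of its underside, on the counter; its x axis runs along its length. May lie on either side of the tray.
- board: Fixed round dark-wood serving board, 160 mm across, 16 mm thick. Origin: centre of its underside, on the counter. Lies on the other side of the tray from the mat.
- mill: Dark wooden pepper mill, loose, about 0.3 kg, round and upright, 148 mm tall with a small steel nut on top. Origin: centre of its underside; z up. Foot 56 mm across, waisted; the head is a straight cylinder 42 mm across from 99 to 138 mm above the underside, good to grip.
- caster: Plain steel sugar caster, loose, about 0.28 kg: upright cylinder 52 mm across, straight up to 130 mm, with a slightly domed top at 139 mm. Origin: centre of its underside; z up.
- cruet: White ceramic oil cruet, loose, about 0.38 kg, closed by a cork: round body 60 mm across up to 60 mm, then a shoulder, a straight neck 28 mm across from 94 to 135 mm above the underside, and a cork (22 mm across) up to 147 mm. Origin: centre of its underside; z up. Grip it by the neck.
- salt: Low white ceramic salt cellar, loose, about 0.22 kg, lid fixed: upright cylinder 56 mm across, straight up to 38 mm, lid to 45 mm and a wooden knob 14 mm across up to 56 mm. Origin: centre of its underside; z up. Its neighbours on the tray stand only about 10 mm from it and are much taller.
- vase_a: Bystander: red flared vase, 200 mm tall, 96 mm across at the mouth, loose. Origin: centre of its underside. Leave alone.
- vase_b: Bystander: a second red vase like the first, on the other side of the counter. Leave alone.
- bowl: Bystander: white bowl, 100 mm across, 50 mm tall, loose, beyond the tray. Origin: centre of its underside. Leave alone.
There are look-alikes about, which are no part of the job. Of the things shaped like the board, the wood one is meant.

How it is judged (in metres and radians):
On the way, in this order (a step that is already met when the one before it is completed fails the run):
1. mill, caster and cruet all stand released on the mat, the salt cellar still in its place (x of mill in the frame of mat between -0.115 and 0.115 m and y of mill in the frame of mat between -0.055 and 0.055 m and z of mill in the frame of mat between 0 and 0.01 m and angle between each of mill, caster, cruet's own z axis and vertical below 0.12 rad and linear speed of each of mill, caster, cruet below 0.03 m/s and contact force between each of mill, caster, cruet and the fingers below 0.3 N and x of caster in the frame of mat between -0.115 and 0.115 m and y of caster in the frame of mat between -0.055 and 0.055 m and z of caster in the frame of mat between 0 and 0.01 m and x of cruet in the frame of mat between -0.115 and 0.115 m and y of cruet in the frame of mat between -0.055 and 0.055 m and z of cruet in the frame of mat between 0 and 0.01 m and distance of salt from where it was at the start of the episode below 0.015 m), for 0.2 s.
2. the salt cellar stands released in the middle of the board, the other three still on the mat (x of mill in the frame of mat between -0.115 and 0.115 m and y of mill in the frame of mat between -0.055 and 0.055 m and z of mill in the frame of mat between 0 and 0.01 m and angle between each of mill, caster, cruet's own z axis and vertical below 0.12 rad and linear speed of each of mill, caster, cruet, salt below 0.03 m/s and contact force between each of mill, caster, cruet, salt and the fingers below 0.3 N and x of caster in the frame of mat between -0.115 and 0.115 m and y of caster in the frame of mat between -0.055 and 0.055 m and z of caster in the frame of mat between 0 and 0.01 m and x of cruet in the frame of mat between -0.115 and 0.115 m and y of cruet in the frame of mat between -0.055 and 0.055 m and z of cruet in the frame of mat between 0 and 0.01 m and horizontal distance between salt and board below 0.015 m and z of salt in the frame of board between 0.012 and 0.021 m and angle between salt's own z axis and vertical below 0.1 rad), for 0.2 s.
At the end, for the whole second after the job is handed in: The salt cellar stands upright and at rest on the board, within 15 mm of its centre; mill, caster and cruet stand upright and at rest on the tray, each within 15 mm of where it stood at the start; nothing is held (horizontal distance between salt and board below 0.015 m and z of salt in the frame of board between 0.012 and 0.021 m and angle between each of salt, mill, caster, cruet's own z axis and vertical below 0.1 rad and linear speed of each of salt, mill, caster, cruet below 0.03 m/s and contact force between salt and the fingers below 0.3 N and distance of each of mill, caster, cruet from where it was at the start of the episode below 0.015 m and angular speed of each of mill, caster, cruet below 0.3 rad/s); the robot touches nothing.
It fails at once if a bystander (vase or bowl) is shifted by more than 25 mm (distance of any of vase_a, vase_b, bowl from where it was at the start of the episode above 0.025 m).
It fails at once if one of the four condiment vessels is tipped by more than about 35 degrees (angle between any of mill, caster, cruet, salt's own z axis and vertical above 0.6 rad).
It also fails if it takes over 139 s, if anything falls off the work surface, if the arm or the gripper's body presses on something with over 40 N, if the wrist force passes 120 N, or if a joint passes its speed limit or range.

## Working session

There is one attempt and no reset: what is moved stays moved. The work goes in short steps, Python scripts to look and compute and a tool call to move; the robot and the scene stay as the last step left them, time stands still between calls to the robot, and variables do not carry over. Pictures are saved under pics/ and viewed, at most 14 in all, crops included, and the job is handed in when it is done.

Besides the shell and the picture viewer there is one more tool, called after "Emit:" as a command line: name --argument value ..., lists and objects as JSON in quotes. carry_out: Moves the arm, as the interface text tells. Its arguments: {"type":"object","properties":{"deltas":{"type":"array"},"squeeze":{"type":"number"}},"required":["deltas"]}

```bash
mkdir -p pics; ls; cat > h.py <<'E'
import numpy as np, cv2
from plant import r
def cap(n,f):
    p,d=r.capture(n); cv2.imwrite(f'pics/{f}.png',p[:,:,::-1]); np.save(f'pics/{f}.npy',d); return p,d
def cal(n):
    c=r.get_calibration(n); f=192/np.tan(np.radians(c['fov_y'])/2); return f,c['cx'],c['cy'],np.array(c['view'])
def world(n,u,v,d):
    f,cx,cy,V=cal(n); p=np.array([(u-cx)*d/f,(v-cy)*d/f,d,1]); return (np.linalg.inv(V)@p)[:3]
def ray(n,u,v,z):
    f,cx,cy,V=cal(n); I=np.linalg.inv(V); o=I[:3,3]; k=I[:3,:3]@np.array([(u-cx)/f,(v-cy)/f,1]); return o+k*(z-o[2])/k[2]
def pix(n,P):
    f,cx,cy,V=cal(n); q=V@np.append(P,1); return np.array([cx+f*q[0]/q[2],cy+f*q[1]/q[2]])
def cloud(n,d):
    f,cx,cy,V=cal(n); v,u=np.mgrid[:384,:512]; P=np.stack([(u-cx)*d/f,(v-cy)*d/f,d,np.ones_like(d)],-1); return (P@np.linalg.inv(V).T)[...,:3]
E
python3 - <<'E'
from h import *
for n in ('top','side'):
    cap(n,n+'0'); print(n,r.get_calibration(n))
s=r.get_state(); print({k:np.round(s[k],3) for k in s})
E
```

```text
pics
top {'fov_y': 43.190055850711936, 'cx': 255.68458383386806, 'cy': 193.28966766131774, 'view': array([[ 0.01847504, -0.9996674 ,  0.01799363, -0.01365674],
       [-0.98686759, -0.02112103, -0.16014453,  0.54059116],
       [ 0.16047131, -0.01479865, -0.98692956,  1.4136196 ],
       [ 0.        ,  0.        ,  0.        ,  1.        ]])}
side {'fov_y': 50.592522963024976, 'cx': 251.43372959359226, 'cy': 186.02955933504322, 'view': array([[ 0.89186746, -0.45224418, -0.00690265, -0.48507692],
       [-0.33177344, -0.64376314, -0.68956174,  0.20118569],
       [ 0.30740661,  0.61728779, -0.724194  ,  1.11788626],
       [ 0.        ,  0.        ,  0.        ,  1.        ]])}
{'time_s': np.float64(0.1), 'joints': array([ 7.9933e+01,  2.0589e+01,  6.3900e-01, -1.8000e-02, -7.0134e+01,
       -1.6508e+01]), 'qd': array([ 0.035, -0.062,  0.175,  0.186,  0.024, -0.004]), 'joint_torque': array([-1.0000e-03, -5.8416e+01,  2.9375e+01,  7.0160e+00,  1.0000e-02,
       -0.0000e+00]), 'tcp_pos': array([0.302, 0.603, 0.226]), 'eef_rot': array([ 1.79915e+02, -8.00000e-03, -2.65810e+01]), 'contact_force': array([0.376, 0.69 , 0.865]), 'moment': array([ 0.009, -0.005, -0.01 ]), 'gripper_force': np.float64(0.0), 'gripper_width': np.float64(0.088)}
```

View pics/top0.png

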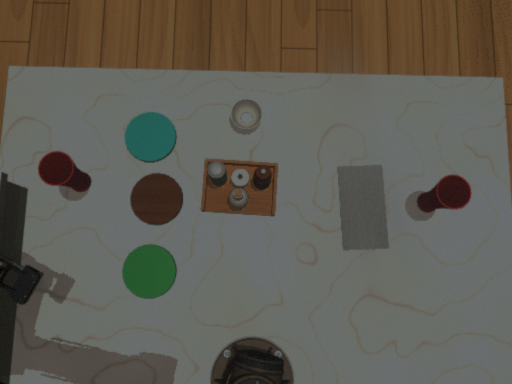

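View pics/side0.png

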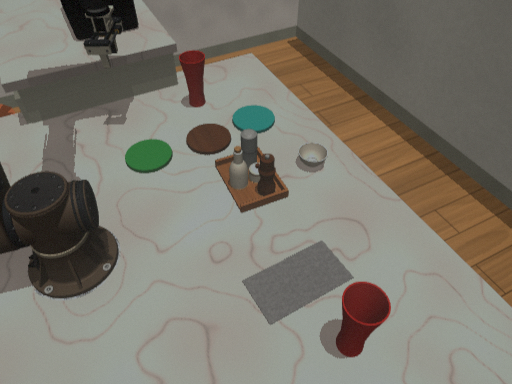

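Top view: the wooden board is at (157,199), with the look-alikes teal (150,136) and green (149,271). The mat is at (363,207) and the tray at (240,188). On the tray, the caster is back-left (217,172), the mill back-right (262,176), the salt in the middle (240,177) and the cruet at the front (238,197).

```bash
python3 - <<'E'
from h import *
from scipy import ndimage as N
for n in ('top','side'):
    d=np.load(f'pics/{n}0.npy'); P=cloud(n,d); im=cv2.imread(f'pics/{n}0.png').astype(int)
    for nm,u,v in (dict(top=[('tray',240,188),('mat',363,207),('board',157,199),('bowl',246,117),('vA',57,168),('vB',453,192)],side=[('mat',298,280),('board',209,138)])[n]):
        print(n,nm,P[v,u].round(4),d[v,u])
    z=P[...,2]; x=P[...,0]; y=P[...,1]
    # objects: slabs of height in tray neighbourhood
    c=ray(n,*( (240,188) if n=='top' else (252,182)),.01)
    near=(abs(x-c[0])<.15)&(abs(y-c[1])<.16)&(d>0)
    for lo,hi in ((.055,.075),(.1,.125),(.126,.135),(.136,.165)):
        l,k=N.label(near&(z>lo)&(z<hi))
        for i in range(1,k+1):
            m=l==i
            if m.sum()>4:
                v,u=np.nonzero(m); print(lo,hi,m.sum(),'px',u.mean().round(1),v.mean().round(1),'xyz',P[m].mean(0).round(4),'min',P[m].min(0).round(4),'max',P[m].max(0).round(4))
    # mat / board colour regions
    b,g,rr=im[...,0],im[...,1],im[...,2]
    if n=='top':
        s=im.max(-1)-im.min(-1)
        reg={'mat':(im.mean(-1)<120)&(im.mean(-1)>70)&(s<12),'board':(rr-b>25)&(rr<110)}
    else: reg={'mat':(im.mean(-1)<130)&(s*0+im.mean(-1)>60) if 0 else (im.mean(-1)<130)&((im.max(-1)-im.min(-1))<14)}
    for nm,m in reg.items():
        l,k=N.label(N.binary_opening(N.binary_closing(m,iterations=1),iterations=2))
        seed={'topmat':(207,363),'topboard':(199,157),'sidemat':(280,298)}[n+nm]
        m=l==l[seed]; v,u=np.nonzero(m); zz=.004 if nm=='mat' else .016
        W=np.array([ray(n,a,bb,zz)[:2] for a,bb in zip(u,v)]); print(n,nm,m.sum(),W.mean(0).round(4), cv2.minAreaRect((W*1000).astype(np.float32)))
E
python3 - <<'E'
import cv2
im=cv2.imread('pics/top0.png'); cv2.imwrite('pics/c1.png',cv2.convertScaleAbs(cv2.resize(im[150:225,190:290],None,fx=8,fy=8,interpolation=cv2.INTER_CUBIC),alpha=1.6))
E
```

```text
top tray [0.548  0.0438 0.0894] 1.4127012
top mat [ 0.5112 -0.3349  0.0059] 1.4947442
top board [0.5222 0.2982 0.0092] 1.4838947
top bowl [0.7912 0.0317 0.0044] 1.5357989
top vA [0.5886 0.5643 0.1226] 1.3786999
top vB [ 0.5426 -0.5634  0.1293] 1.3814414
0.055 0.075 34 px 239.9 176.5 xyz [0.5874 0.0453 0.062 ] min [0.5775 0.0361 0.0551] max [0.6027 0.0543 0.0727]
0.055 0.075 5 px 244.8 175.8 xyz [0.5909 0.0309 0.0571] min [0.5899 0.0273 0.0554] max [0.5936 0.0362 0.0592]
0.055 0.075 6 px 217.5 183.0 xyz [0.5664 0.1115 0.0616] min [0.5648 0.1042 0.0572] max [0.567  0.1192 0.0703]
0.055 0.075 5 px 241.6 183.6 xyz [0.5672 0.0399 0.0558] min [0.5659 0.0358 0.055 ] max [0.5692 0.0447 0.0575]
0.055 0.075 7 px 261.7 184.1 xyz [ 0.5666 -0.0202  0.0574] min [ 0.5645 -0.027   0.0551] max [ 0.5672 -0.012   0.0585]
0.055 0.075 6 px 234.5 206.5 xyz [0.4962 0.059  0.0678] min [0.4941 0.0544 0.0581] max [0.4975 0.0634 0.0743]
0.1 0.125 72 px 260.5 179.0 xyz [ 0.5723 -0.0149  0.108 ] min [ 0.5607 -0.0427  0.1003] max [0.5992 0.0068 0.1238]
0.1 0.125 7 px 270.4 174.1 xyz [ 0.588  -0.0437  0.1042] min 
[... 470 characters left out ...]
 [0.6156 0.1373 0.1529]
0.136 0.165 178 px 262.5 172.0 xyz [ 0.5847 -0.0193  0.1484] min [ 0.5639 -0.0378  0.138 ] max [ 0.6062 -0.0009  0.1633]
0.136 0.165 81 px 237.6 193.3 xyz [0.522  0.0491 0.1525] min [0.5101 0.0368 0.138 ] max [0.535  0.062  0.1632]Traceback (most recent call last):
  File "<stdin>", line 27, in <module>
  File "h.py", line 10, in ray
    f,cx,cy,V=cal(n); I=np.linalg.inv(V); o=I[:3,3]; k=I[:3,:3]@np.array([(u-cx)/f,(v-cy)/f,1]); return o+k*(z-o[2])/k[2]
              ~~~^^^
  File "h.py", line 6, in cal
    c=r.get_calibration(n); f=192/np.tan(np.radians(c['fov_y'])/2); return f,c['cx'],c['cy'],np.array(c['view'])
ValueError: time passes only in moves, steps and waits
```

View pics/c1.png

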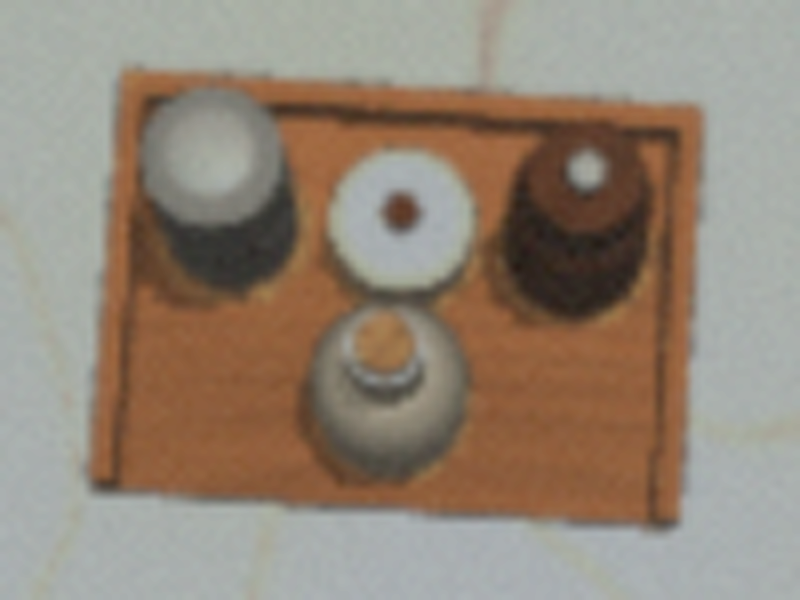

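```bash
python3 - <<'E'
s=open('h.py').read()
s=s.replace("def cal(n):\n    c=","import functools\n@functools.cache\ndef cal(n):\n    c=")
open('h.py','w').write(s)
E
python3 - <<'E'
from h import *
from scipy import ndimage as N
from scipy.optimize import least_squares
cr=lambda u,v:(190+(u+.5)/8-.5,150+(v+.5)/8-.5)
O={}
for nm,(u,v),z in (('caster',(213,157),.141),('mill',(587,172),.158),('salt',(402,212),.066),('cruet',(385,342),.157)):
    O[nm]=ray('top',*cr(u,v),z)[:2]; print(nm,O[nm].round(4))
C=[ray('top',*cr(u,v),.032)[:2] for u,v in ((125,70),(703,108),(93,488),(675,527))]
M=np.array([(80,112),(80,-112),(-80,112),(-80,-112)])/1e3
def T(p,m): c,s=np.cos(p[2]),np.sin(p[2]); return m@np.array([[c,s],[-s,c]])+p[:2]
f=lambda p:(T(p,M)-C).ravel()
q=least_squares(f,[.56,.045,0]).x; print('tray',q.round(4),np.degrees(q[2]),'res mm',(f(q)*1e3).round(1))
R=np.array([(-40,0),(25,66),(25,-66),(25,0)])/1e3
print('rounds f,l,r,b',T(q,R).round(4))
for n in ('top','side'):
    im=cv2.imread(f'pics/{n}0.png').astype(int); s=im.max(-1)-im.min(-1); mean=im.mean(-1); b,rr=im[...,0],im[...,2]
    for nm,seed,zz in (('mat',dict(top=(207,363),side=(280,298))[n],.004),('board',dict(top=(199,157),side=(138,209))[n],.016)):
        col=im[seed[0]-3:seed[0]+4,seed[1]-3:seed[1]+4].mean((0,1))
        m=N.binary_opening(N.binary_closing(abs(im-col).max(-1)<28),iterations=2)
        l,k=N.label(m); m=l==l[seed]; v,u=np.nonzero(m)
        W=np.array([ray(n,a,bb,zz)[:2] for a,bb in zip(u,v)])
        print(n,nm,col.round(),m.sum(),W.mean(0).round(4),cv2.minAreaRect((W*1000).astype(np.float32)))
# side predictions
P0=T(q,R)
for nm,xy,z in (('mill',O['mill'],.158),('caster',O['caster'],.145),('cruet',O['cruet'],.157),('mat',(.51,-.335),.004)): print(nm,pix('side',[*xy,z]).round(1))
im=cv2.imread('pics/side0.png'); cv2.imwrite('pics/c2.png',cv2.convertScaleAbs(cv2.resize(im[120:220,200:300],None,fx=6,fy=6,interpolation=cv2.INTER_CUBIC),alpha=1.4))
E
```

```text
caster [0.5914 0.1112]
mill [ 0.5854 -0.0202]
salt [0.588  0.0456]
cruet [0.524  0.0487]
tray [ 0.5621  0.0465 -0.046 ] -2.6351184393004434 res mm [-0.5  1.3 -1.  -1.1  0.8  2.3  0.7 -2.5]
rounds f,l,r,b [[ 0.5222  0.0483]
 [ 0.5901  0.1113]
 [ 0.5841 -0.0206]
 [ 0.5871  0.0453]]
top mat [76. 79. 80.] 5855 [ 0.5026 -0.344 ] ((493.8248291015625, -327.7162170410156), (322.4581298828125, 294.15185546875), 34.42919158935547)
top board [26. 35. 55.] 2094 [0.5222 0.2989] ((521.9940185546875, 298.391357421875), (156.08615112304688, 155.56922912597656), 46.949283599853516)
side mat [ 99. 102. 103.] 4724 [ 0.505  -0.3369] ((510.2112121582031, -333.5036315917969), (260.8768310546875, 142.826904296875), 3.1165683269500732)
side board [43. 55. 78.] 1071 [0.5191 0.2899] ((519.3654174804688, 291.0086975097656), (165.97149658203125, 155.677490234375), 63.28984069824219)
mill [267.1 155.2]
caster [248.6 132.5]
cruet [237.6 147.9]
mat [297.7 279.4]
```

View pics/c2.png

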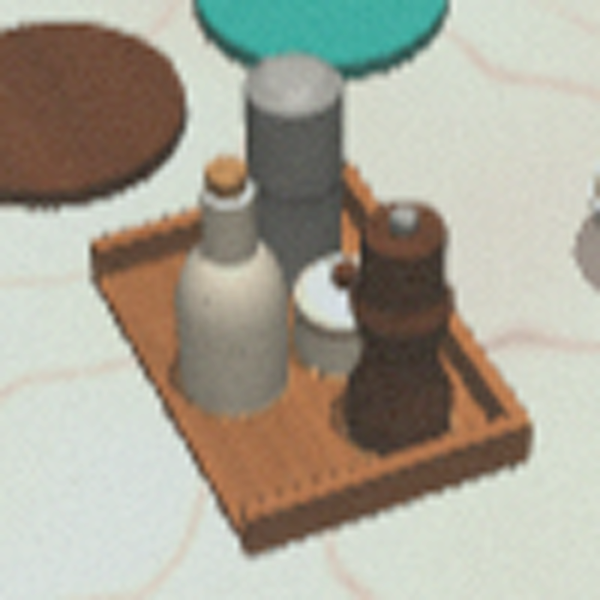

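Tray, mat and board measurements agree in both cameras to about 2 mm:

| Thing | Position (x, y) |
|---|---|
| Tray | (.562, .0465), yaw −2.6° |
| Cruet | (.5235, .0485) |
| Mill | (.585, −.020) |
| Caster | (.591, .111) |
| Salt | (.5875, .0455) |
| Mat | (.511, −.334), yaw 3° |
| Board | (.522, .2985) |

The crop confirms the choice: cruet at crop (232,300), caster (293,150), mill (400,330), salt (335,310), and the wooden board, not the teal one.

First move: above the cruet, turning the tool to yaw 0.

Emit:
carry_out --deltas '[[1, [45, 40, 0], [0, 0, -0.12]], [1, [90, 80, 0], [0, 0, -0.24]], [1, [130, 115, 0], [0, 0, -0.36]], [1, [170, 150, 0], [0, 0, -0.464]], [1, [205, 183, 0], [0, 0, -0.464]], [1, [242, 215, 0], [0, 0, -0.464]], [1, [279, 248, 0], [0, 0, -0.464]], [1, [316, 281, 0], [0, 0, -0.464]], [1, [353, 314, 0], [0, 0, -0.464]], [1, [390, 347, 0], [0, 0, -0.464]], [1, [420, 375, 0], [0, 0, -0.464]], [1, [447, 398, 0], [0, 0, -0.464]]]' --squeeze 15

```text
time_s: 1.3
tcp_pos: [0.5238, 0.0457, 0.2266]
eef_rot: [-180.0, 0.0, 0.0]
contact_force: [1.1, 0.9, 0.6]
gripper_width: 0.0877
gripper_force: 0.0
```

Emit:
carry_out --deltas '[[0.8, [0, 0, 30], [0, 0, 0]], [0.8, [0, 0, 60], [0, 0, 0]], [0.8, [0, 0, 85], [0, 0, 0]], [0.8, [0, 0, 105], [0, 0, 0]], [0.8, [0, 0, 116], [0, 0, 0]], [0.8, [0, 0, 121], [0, 0, 0]], [0.8, [0, 0, 121], [0, 0, 0]], [0.8, [0, 0, 121], [0, 0, 0]]]'

```text
time_s: 2.1
tcp_pos: [0.5243, 0.048, 0.1064]
eef_rot: [-180.0, -0.1, 0.0]
contact_force: [1.4, -0.7, -0.2]
gripper_width: 0.0701
gripper_force: 0.0
```

```bash
python3 - <<'E'
from h import *
cap('side','s1'); im=cv2.imread('pics/s1.png'); cv2.imwrite('pics/c3.png',cv2.convertScaleAbs(cv2.resize(im[90:210,190:310],None,fx=5,fy=5,interpolation=cv2.INTER_CUBIC),alpha=1.4))
s=r.get_state(); print(s['tcp_pos'],s['eef_rot'],s['joints'])
E
```

```text
[0.52434545 0.04806346 0.10656105] [-1.79968309e+02 -8.97390672e-02  2.93233570e-02] [ 2.66086033e+01  1.31028501e+01 -2.72495891e+01  1.55200291e-02
 -4.95531272e+01  6.34106861e+01]
```

View pics/c3.png

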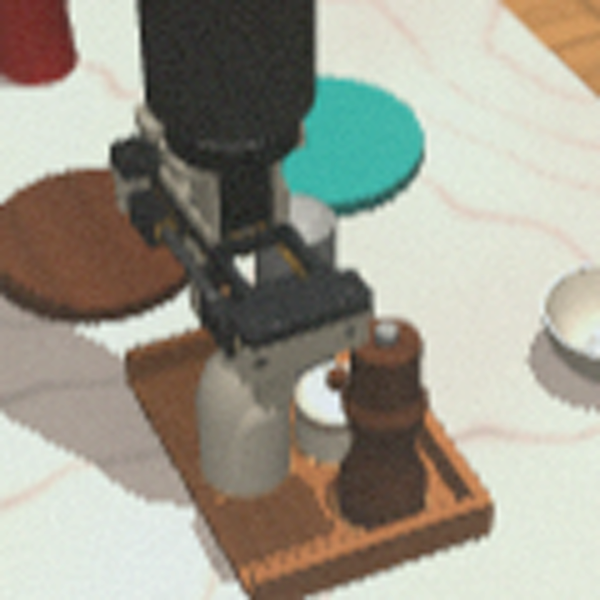

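The fingers straddle the cruet's neck around crop (250,340), and the mill at (385,400) is clear. Closing now.

Emit:
carry_out --deltas '[[0, [0, 0, 0], [0, 0, 0]], [0, [0, 0, 0], [0, 0, 0]], [0, [0, 0, 0], [0, 0, 0]], [0, [0, 0, 0], [0, 0, 0]], [0, [0, 0, 0], [0, 0, 0]], [0, [0, 0, 0], [0, 0, 0]], [0, [0, 0, 0], [0, 0, 0]], [0, [0, 0, -3], [0, 0, 0]]]' --squeeze 20

```text
time_s: 2.95
tcp_pos: [0.5228, 0.0475, 0.1078]
eef_rot: [180.0, 0.1, -0.0]
contact_force: [-0.4, 0.5, -4.8]
gripper_width: 0.0278
gripper_force: 19.9
```

Emit:
carry_out --deltas '[[0, [0, 0, -15], [0, 0, 0]], [0, [-5, 10, -40], [0, 0, 0]], [0, [-15, 35, -60], [0, 0, 0]], [0, [-25, 70, -70], [0, 0, 0]], [0, [-35, 110, -70], [0, 0, 0]], [0, [-45, 155, -70], [0, 0, 0]], [0, [-55, 200, -70], [0, 0, 0]], [0, [-65, 245, -70], [0, 0, 0]], [0, [-75, 290, -70], [0, 0, 0]], [0, [-82, 330, -70], [0, 0, 0]], [0, [-88, 362, -65], [0, 0, 0]], [0, [-92, 380, -55], [0, 0, 0]]]'

```text
time_s: 4.15
tcp_pos: [0.4309, -0.3346, 0.1634]
eef_rot: [180.0, 0.0, -0.1]
contact_force: [0.1, 0.5, -4.9]
gripper_width: 0.028
gripper_force: 20.0
```

Emit:
carry_out --deltas '[[0, [0, 6, 10], [0, 0, 0]], [0, [0, 6, 25], [0, 0, 0]], [0, [0, 6, 40], [0, 0, 0]], [0, [0, 6, 50], [0, 0, 0]], [0, [0, 6, 57], [0, 0, 0]], [0, [0, 6, 60], [0, 0, 0]], [0, [0, 6, 61], [0, 0, 0]], [0, [0, 6, 62], [0, 0, 0]], [0, [0, 6, 62], [0, 0, 0]]]'

```text
time_s: 5.05
tcp_pos: [0.4321, -0.3383, 0.102]
eef_rot: [180.0, -0.0, 0.0]
contact_force: [0.3, -0.0, -5.0]
gripper_width: 0.028
gripper_force: 20.0
```

Emit:
carry_out --deltas '[[0, [0, 0, 1], [0, 0, 0]], [0, [0, 0, 2], [0, 0, 0]], [0, [0, 0, 2], [0, 0, 0]], [0, [0, 0, 2], [0, 0, 0]]]'

```text
time_s: 5.45
tcp_pos: [0.4318, -0.3383, 0.0996]
eef_rot: [180.0, -0.0, 0.0]
contact_force: [-0.0, -0.0, -4.4]
gripper_width: 0.0277
gripper_force: 20.0
```

Emit:
carry_out --deltas '[[0, [0, 0, 1], [0, 0, 0]], [0.8, [0, 0, 1], [0, 0, 0]], [0.8, [0, 0, 1], [0, 0, 0]], [0.8, [0, 0, 1], [0, 0, 0]], [0.8, [0, 0, 1], [0, 0, 0]], [0.8, [0, 0, -10], [0, 0, 0]], [0.8, [0, 0, -40], [0, 0, 0]], [0.8, [0, 0, -80], [0, 0, 0]], [0.9, [15, -30, -90], [0, 0, 0]], [0.9, [35, -70, -90], [0, 0, 0]], [0.9, [55, -115, -90], [0, 0, 0]], [0.9, [75, -160, -90], [0, 0, 0]]]'

```text
time_s: 6.65
tcp_pos: [0.5073, -0.1769, 0.1909]
eef_rot: [180.0, -0.1, -0.0]
contact_force: [0.2, -0.8, -0.6]
gripper_width: 0.0793
gripper_force: 0.0
```

```bash
python3 - <<'E'
from h import *
cap('side','s2'); im=cv2.imread('pics/s2.png'); cv2.imwrite('pics/c4.png',cv2.convertScaleAbs(im,alpha=1.3))
s=r.get_state(); print(s['tcp_pos'],s['gripper_width'])
E
```

```text
[ 0.51033052 -0.17200489  0.19088594] 0.07880800294264981
```

View pics/c4.png

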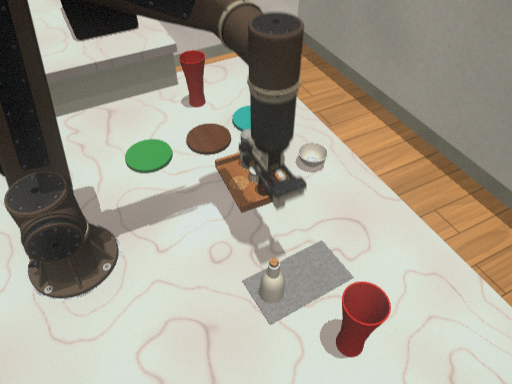

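The cruet stands upright on the mat at (272,282). Next, the mill.

Emit:
carry_out --deltas '[[0.9, [20, -40, 0], [0, 0, 0]], [0.9, [40, -80, 0], [0, 0, 0]], [0.9, [60, -120, 0], [0, 0, 0]], [0.9, [72, -146, 0], [0, 0, 0]], [0.9, [78, -158, 0], [0, 0, 0]], [0.9, [78, -158, 0], [0, 0, 0]], [0.9, [78, -158, 15], [0, 0, 0]], [0.9, [78, -158, 40], [0, 0, 0]], [0.9, [78, -158, 62], [0, 0, 0]], [0.9, [78, -158, 76], [0, 0, 0]], [0.9, [78, -158, 82], [0, 0, 0]], [0.9, [78, -158, 82], [0, 0, 0]]]'

```text
time_s: 7.9
tcp_pos: [0.5841, -0.0212, 0.1073]
eef_rot: [180.0, 0.1, -0.0]
contact_force: [-0.2, 0.4, -0.3]
gripper_width: 0.0787
gripper_force: 0.0
```

Emit:
carry_out --deltas '[[0, [0, 0, 0], [0, 0, 0]], [0, [0, 0, 0], [0, 0, 0]], [0, [0, 0, 0], [0, 0, 0]], [0, [0, 0, 0], [0, 0, 0]], [0, [0, 0, 0], [0, 0, 0]], [0, [0, 0, 0], [0, 0, 0]], [0, [0, 0, 0], [0, 0, 0]], [0, [0, 0, -3], [0, 0, 0]]]'

```text
time_s: 8.7
tcp_pos: [0.584, -0.0203, 0.1099]
eef_rot: [180.0, 0.1, -0.0]
contact_force: [-0.1, 0.6, -3.9]
gripper_width: 0.0418
gripper_force: 18.9
```

Emit:
carry_out --deltas '[[0, [0, 0, -15], [0, 0, 0]], [0, [0, 5, -40], [0, 0, 0]], [0, [-5, 25, -55], [0, 0, 0]], [0, [-13, 55, -60], [0, 0, 0]], [0, [-22, 90, -60], [0, 0, 0]], [0, [-31, 130, -60], [0, 0, 0]], [0, [-41, 170, -60], [0, 0, 0]], [0, [-51, 210, -60], [0, 0, 0]], [0, [-60, 250, -60], [0, 0, 0]], [0, [-68, 283, -60], [0, 0, 0]], [0, [-72, 304, -55], [0, 0, 0]], [0, [-73, 313, -45], [0, 0, 0]]]'

```text
time_s: 9.9
tcp_pos: [0.5108, -0.3352, 0.1553]
eef_rot: [180.0, 0.0, -0.1]
contact_force: [-0.2, 0.6, -2.7]
gripper_width: 0.0416
gripper_force: 18.7
```

Emit:
carry_out --deltas '[[0, [0, 0, 10], [0, 0, 0]], [0, [0, 0, 25], [0, 0, 0]], [0, [0, 0, 38], [0, 0, 0]], [0, [0, 0, 46], [0, 0, 0]], [0, [0, 0, 50], [0, 0, 0]], [0, [0, 0, 52], [0, 0, 0]], [0, [0, 0, 54], [0, 0, 0]], [0, [0, 0, 54], [0, 0, 0]], [0, [0, 0, 54], [0, 0, 0]]]'

```text
time_s: 10.8
tcp_pos: [0.512, -0.3333, 0.102]
eef_rot: [180.0, -0.0, 0.0]
contact_force: [1.3, 0.2, -4.0]
gripper_width: 0.0419
gripper_force: 18.8
```

Emit:
carry_out --deltas '[[0, [0, 0, 1], [0, 0, 0]], [0, [0, 0, 1], [0, 0, 0]], [0.9, [0, 0, 1], [0, 0, 0]], [0.9, [0, 0, 1], [0, 0, 0]], [0.9, [0, 0, 1], [0, 0, 0]], [0.9, [0, 0, 1], [0, 0, 0]], [0.9, [0, 0, -15], [0, 0, 0]], [0.9, [0, 0, -45], [0, 0, 0]], [0.9, [0, 0, -80], [0, 0, 0]], [1, [6, -35, -90], [0, 0, 0]], [1, [14, -80, -90], [0, 0, 0]], [1, [22, -125, -90], [0, 0, 0]]]'

```text
time_s: 12.0
tcp_pos: [0.5339, -0.2074, 0.1921]
eef_rot: [180.0, -0.1, -0.1]
contact_force: [1.0, 0.2, 0.5]
gripper_width: 0.0875
gripper_force: 0.0
```

Emit:
carry_out --deltas '[[1, [8, -45, 0], [0, 0, 0]], [1, [16, -90, 0], [0, 0, 0]], [1, [24, -135, 0], [0, 0, 0]], [1, [32, -180, 0], [0, 0, 0]], [1, [40, -225, 0], [0, 0, 0]], [1, [48, -265, 0], [0, 0, 0]], [1, [54, -300, 0], [0, 0, 0]], [1, [58, -320, 0], [0, 0, 0]], [1, [58, -320, 0], [0, 0, 0]], [1, [58, -320, 0], [0, 0, 0]]]'

```text
time_s: 13.0
tcp_pos: [0.5915, 0.1117, 0.1912]
eef_rot: [180.0, 0.0, 0.1]
contact_force: [-0.3, 0.2, -0.2]
gripper_width: 0.088
gripper_force: 0.0
```

Emit:
carry_out --deltas '[[1, [0, 0, 20], [0, 0, 0]], [1, [0, 0, 45], [0, 0, 0]], [1, [0, 0, 68], [0, 0, 0]], [1, [0, 0, 83], [0, 0, 0]], [1, [0, 0, 90], [0, 0, 0]], [1, [0, 0, 90], [0, 0, 0]], [0, [0, 0, 90], [0, 0, 0]], [0, [0, 0, 90], [0, 0, 0]], [0, [0, 0, 90], [0, 0, 0]], [0, [0, 0, 90], [0, 0, 0]], [0, [0, 0, 90], [0, 0, 0]], [0, [0, 0, 90], [0, 0, 0]]]' --squeeze 22

```text
time_s: 14.2
tcp_pos: [0.5919, 0.1119, 0.1019]
eef_rot: [-180.0, -0.0, 0.0]
contact_force: [0.5, 0.5, 0.8]
gripper_width: 0.0512
gripper_force: 22.0
```

Emit:
carry_out --deltas '[[0, [0, 0, 0], [0, 0, 0]], [0, [0, 0, -3], [0, 0, 0]], [0, [0, 0, -3], [0, 0, 0]]]'

```text
time_s: 14.5
tcp_pos: [0.5915, 0.1117, 0.1045]
eef_rot: [180.0, 0.0, 0.0]
contact_force: [-0.4, -0.0, -2.0]
gripper_width: 0.0513
gripper_force: 22.0
```

Emit:
carry_out --deltas '[[0, [0, 0, -15], [0, 0, 0]], [0, [0, 0, -45], [0, 0, 0]], [0, [0, 0, -75], [0, 0, 0]], [0, [0, 8, -90], [0, 0, 0]], [0, [0, 28, -90], [0, 0, 0]], [0, [0, 58, -90], [0, 0, 0]], [0, [0, 95, -90], [0, 0, 0]], [0, [0, 135, -90], [0, 0, 0]], [0, [0, 175, -90], [0, 0, 0]], [0, [0, 215, -90], [0, 0, 0]], [0, [0, 255, -90], [0, 0, 0]], [0, [0, 295, -90], [0, 0, 0]]]'

```text
time_s: 15.7
tcp_pos: [0.5912, -0.1848, 0.1942]
eef_rot: [-180.0, 0.0, 0.0]
contact_force: [0.0, 0.4, -2.4]
gripper_width: 0.0517
gripper_force: 22.0
```

Emit:
carry_out --deltas '[[0, [0, 40, 0], [0, 0, 0]], [0, [0, 80, 0], [0, 0, 0]], [0, [0, 115, 5], [0, 0, 0]], [0, [0, 137, 15], [0, 0, 0]], [0, [0, 147, 30], [0, 0, 0]], [0, [0, 147, 50], [0, 0, 0]], [0, [0, 147, 68], [0, 0, 0]], [0, [0, 147, 82], [0, 0, 0]], [0, [0, 147, 92], [0, 0, 0]], [0, [0, 147, 97], [0, 0, 0]], [0, [0, 147, 99], [0, 0, 0]], [0, [0, 147, 99], [0, 0, 0]]]'

```text
time_s: 16.9
tcp_pos: [0.5923, -0.3302, 0.0962]
eef_rot: [180.0, -0.1, 0.0]
contact_force: [-0.1, 0.2, -2.5]
gripper_width: 0.0514
gripper_force: 22.0
```

Emit:
carry_out --deltas '[[0, [0, 0, 1], [0, 0, 0]], [0, [0, 0, 1], [0, 0, 0]]]'

```text
time_s: 17.1
tcp_pos: [0.5925, -0.3304, 0.0958]
eef_rot: [180.0, -0.1, 0.0]
contact_force: [-0.5, 1.3, 4.5]
gripper_width: 0.0515
gripper_force: 22.0
```

Emit:
carry_out --deltas '[[1, [0, 0, 0], [0, 0, 0]], [1, [0, 0, 0], [0, 0, 0]], [1, [0, 0, 0], [0, 0, 0]], [1, [0, 0, 0], [0, 0, 0]], [1, [0, 0, -15], [0, 0, 0]], [1, [0, 0, -45], [0, 0, 0]], [1, [0, 0, -80], [0, 0, 0]], [1, [0, -25, -95], [0, 0, 0]], [1, [0, -65, -95], [0, 0, 0]], [1, [0, -110, -95], [0, 0, 0]], [1, [-2, -155, -95], [0, 0, 0]], [1, [-4, -200, -95], [0, 0, 0]]]'

```text
time_s: 18.3
tcp_pos: [0.5877, -0.1288, 0.191]
eef_rot: [180.0, -0.1, -0.0]
contact_force: [0.9, 0.2, 0.1]
gripper_width: 0.0875
gripper_force: 0.0
```

```bash
python3 - <<'E'
from h import *
cap('top','t2'); p,d=cap('side','s3'); a=cv2.imread('pics/t2.png')[140:270,190:410]; b=cv2.imread('pics/s3.png')[110:340,190:400]
a=cv2.resize(a,None,fx=2,fy=2); b=cv2.resize(b,None,fx=1.6,fy=1.6); c=np.zeros((368,790,3),np.uint8); c[:260,:440]=a; c[:b.shape[0],450:450+b.shape[1]]=b[:, :340]; cv2.imwrite('pics/c5.png',cv2.convertScaleAbs(c,alpha=1.4))
E
```

```text
(no output)
```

View pics/c5.png

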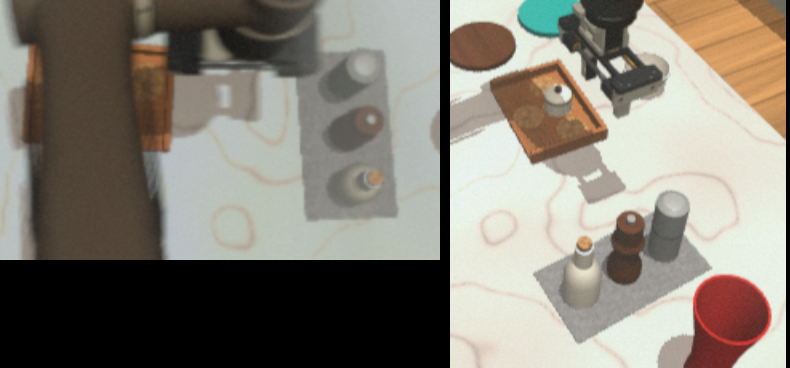

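All three stand upright on the mat (cruet at crop (582,275), mill (625,245), caster (668,225)). The salt is still at its place, crop (558,98), and is now free. Fetching it.

Emit:
carry_out --deltas '[[1, [0, -40, 0], [0, 0, 0]], [1, [0, -80, 0], [0, 0, 0]], [1, [0, -120, 0], [0, 0, 0]], [1, [0, -155, 0], [0, 0, 0]], [1, [0, -175, 0], [0, 0, 0]], [1, [0, -175, 15], [0, 0, 0]], [1, [0, -175, 45], [0, 0, 0]], [1, [0, -175, 80], [0, 0, 0]], [1, [0, -175, 115], [0, 0, 0]], [1, [0, -175, 140], [0, 0, 0]], [1, [0, -175, 155], [0, 0, 0]], [1, [0, -175, 163], [0, 0, 0]]]'

```text
time_s: 19.6
tcp_pos: [0.5875, 0.0443, 0.0258]
eef_rot: [180.0, 0.1, -0.0]
contact_force: [-0.5, 0.7, 0.2]
gripper_width: 0.0875
gripper_force: 0.0
```

Emit:
carry_out --deltas '[[1, [0, 0, 4], [0, 0, 0]], [1, [0, 0, 9], [0, 0, 0]], [1, [0, 0, 10], [0, 0, 0]], [0, [0, 0, 10], [0, 0, 0]], [0, [0, 0, 10], [0, 0, 0]], [0, [0, 0, 10], [0, 0, 0]], [0, [0, 0, 10], [0, 0, 0]], [0, [0, 0, 10], [0, 0, 0]], [0, [0, 0, 10], [0, 0, 0]], [0, [0, 0, 10], [0, 0, 0]], [0, [0, 0, 7], [0, 0, 0]], [0, [0, 0, 7], [0, 0, 0]]]'

```text
time_s: 20.8
tcp_pos: [0.5874, 0.0446, 0.0195]
eef_rot: [180.0, 0.0, 0.0]
contact_force: [0.6, 0.5, -1.8]
gripper_width: 0.055
gripper_force: 22.0
```

Emit:
carry_out --deltas '[[0, [0, 0, -15], [0, 0, 0]], [0, [0, 0, -40], [0, 0, 0]], [0, [-3, -10, -60], [0, 0, 0]], [0, [-10, -35, -70], [0, 0, 0]], [0, [-18, -70, -70], [0, 0, 0]], [0, [-27, -105, -70], [0, 0, 0]], [0, [-36, -140, -70], [0, 0, 0]], [0, [-45, -175, -70], [0, 0, 0]], [0, [-54, -210, -70], [0, 0, 0]], [0, [-61, -236, -65], [0, 0, 0]], [0, [-65, -250, -55], [0, 0, 0]], [0, [-65, -254, -40], [0, 0, 0]]]'

```text
time_s: 22.0
tcp_pos: [0.5223, 0.3004, 0.0593]
eef_rot: [-180.0, -0.0, 0.1]
contact_force: [0.3, 0.3, -2.6]
gripper_width: 0.055
gripper_force: 22.0
```

Emit:
carry_out --deltas '[[0, [0, 0, 12], [0, 0, 0]], [0, [0, 0, 22], [0, 0, 0]], [0, [0, 0, 29], [0, 0, 0]], [0, [0, 0, 33], [0, 0, 0]], [0, [0, 0, 35], [0, 0, 0]], [0, [0, 0, 36], [0, 0, 0]], [0, [0, 0, 36], [0, 0, 0]], [0, [0, 0, 37], [0, 0, 0]], [0, [0, 0, 37], [0, 0, 0]]]'

```text
time_s: 22.9
tcp_pos: [0.5229, 0.2989, 0.0229]
eef_rot: [-180.0, -0.0, 0.0]
contact_force: [0.5, -1.0, -1.6]
gripper_width: 0.0546
gripper_force: 22.0
```

Emit:
carry_out --deltas '[[0, [0, 0, 1], [0, 0, 0]], [0, [0, 0, 1], [0, 0, 0]], [1, [0, 0, 1], [0, 0, 0]], [1, [0, 0, 1], [0, 0, 0]], [1, [0, 0, 1], [0, 0, 0]], [1, [0, 0, 0], [0, 0, 0]], [1, [0, 0, -15], [0, 0, 0]], [1, [0, 0, -50], [0, 0, 0]], [1, [0, 0, -95], [0, 0, 0]], [1, [0, 0, -140], [0, 0, 0]], [1, [0, 15, -168], [0, 0, 0]], [1, [5, 45, -170], [0, 0, 0]]]'

```text
time_s: 24.1
tcp_pos: [0.5295, 0.256, 0.1975]
eef_rot: [-179.7, -0.4, 0.2]
contact_force: [-0.5, -0.6, -0.4]
gripper_width: 0.0879
gripper_force: 0.0
```

Emit:
carry_out --deltas '[[1, [5, 45, 0], [0, 0, 0]], [1, [10, 90, 0], [0, 0, 0]], [1, [15, 135, 0], [0, 0, 0]], [1, [20, 180, 0], [0, 0, 0]], [1, [25, 225, 0], [0, 0, 0]], [1, [30, 270, 0], [0, 0, 0]], [1, [35, 315, 0], [0, 0, 0]], [1, [40, 360, 0], [0, 0, 0]], [1, [45, 405, 0], [0, 0, 0]], [1, [50, 450, 0], [0, 0, 0]], [1, [55, 490, 0], [0, 0, 0]], [1, [60, 520, 0], [0, 0, 0]]]'

```text
time_s: 25.3
tcp_pos: [0.5875, -0.2688, 0.1923]
eef_rot: [180.0, 0.0, -0.1]
contact_force: [0.5, -0.1, 0.0]
gripper_width: 0.0876
gripper_force: 0.0
```

```bash
python3 - <<'E'
from h import *
from scipy import ndimage as N
p,d=cap('top','t3'); P=cloud('top',d)
m=(abs(P[...,0]-.522)<.07)&(abs(P[...,1]-.2985)<.07)&(P[...,2]>.045)&(P[...,2]<.09); print(m.sum(),P[m].mean(0))
cv2.imwrite('pics/c6.png',cv2.convertScaleAbs(cv2.resize(cv2.imread('pics/t3.png')[165:235,120:190],None,fx=8,fy=8,interpolation=cv2.INTER_CUBIC),alpha=1.5))
print(r.get_state()['tcp_pos'])
E
```

```text
279 [0.52182253 0.29595914 0.0586479 ]
[ 0.58797392 -0.27188184  0.19198498]
```

View pics/c6.png

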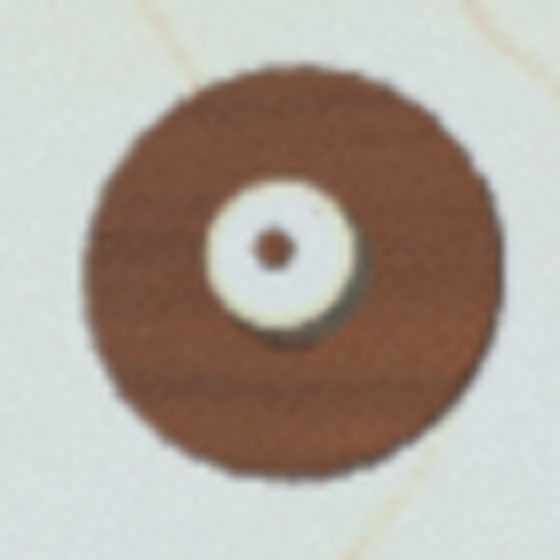

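The salt stands centred on the wooden board (knob at crop (274,249), board centre (293,273), the offset being parallax; the depth gives (.522, .296)). Next, the caster goes back.

Emit:
carry_out --deltas '[[1, [3, 40, 0], [0, 0, 0]], [1, [4, 60, 0], [0, 0, 0]], [1, [4, 63, 0], [0, 0, 0]], [1, [4, 63, 0], [0, 0, 0]], [1, [4, 63, 0], [0, 0, 0]], [1, [4, 63, 20], [0, 0, 0]], [1, [4, 63, 50], [0, 0, 0]], [1, [4, 63, 75], [0, 0, 0]], [1, [4, 63, 90], [0, 0, 0]], [1, [4, 63, 96], [0, 0, 0]], [1, [4, 63, 97], [0, 0, 0]], [1, [4, 63, 97], [0, 0, 0]]]'

```text
time_s: 26.55
tcp_pos: [0.5925, -0.3293, 0.0967]
eef_rot: [180.0, -0.1, 0.0]
contact_force: [-0.0, 0.2, 0.2]
gripper_width: 0.0876
gripper_force: 0.0
```

Emit:
carry_out --deltas '[[0, [0, 0, 0], [0, 0, 0]], [0, [0, 0, 0], [0, 0, 0]], [0, [0, 0, 0], [0, 0, 0]], [0, [0, 0, 0], [0, 0, 0]], [0, [0, 0, 0], [0, 0, 0]], [0, [0, 0, 0], [0, 0, 0]], [0, [0, 0, 0], [0, 0, 0]], [0, [0, 0, -3], [0, 0, 0]], [0, [0, 0, -3], [0, 0, 0]]]'

```text
time_s: 27.45
tcp_pos: [0.5917, -0.3291, 0.0986]
eef_rot: [-180.0, 0.0, 0.0]
contact_force: [-0.4, 0.1, -1.2]
gripper_width: 0.0518
gripper_force: 22.0
```

Emit:
carry_out --deltas '[[0, [0, 0, -15], [0, 0, 0]], [0, [0, 0, -40], [0, 0, 0]], [0, [0, -8, -60], [0, 0, 0]], [0, [0, -28, -65], [0, 0, 0]], [0, [0, -60, -65], [0, 0, 0]], [0, [0, -100, -65], [0, 0, 0]], [0, [0, -140, -65], [0, 0, 0]], [0, [0, -180, -65], [0, 0, 0]], [0, [0, -220, -65], [0, 0, 0]], [0, [0, -260, -65], [0, 0, 0]], [0, [0, -300, -65], [0, 0, 0]], [0, [0, -340, -65], [0, 0, 0]]]'

```text
time_s: 28.65
tcp_pos: [0.5917, 0.0125, 0.1648]
eef_rot: [-180.0, -0.1, 0.0]
contact_force: [0.7, -0.1, -2.8]
gripper_width: 0.0514
gripper_force: 22.0
```

Emit:
carry_out --deltas '[[0, [0, -40, 0], [0, 0, 0]], [0, [0, -75, 0], [0, 0, 0]], [0, [0, -94, 0], [0, 0, 0]], [0, [0, -101, 5], [0, 0, 0]], [0, [0, -101, 17], [0, 0, 0]], [0, [0, -101, 32], [0, 0, 0]], [0, [0, -101, 45], [0, 0, 0]], [0, [0, -101, 54], [0, 0, 0]], [0, [0, -101, 59], [0, 0, 0]], [0, [0, -101, 61], [0, 0, 0]], [0, [0, -101, 62], [0, 0, 0]], [0, [0, -101, 62], [0, 0, 0]]]'

```text
time_s: 29.85
tcp_pos: [0.592, 0.1118, 0.102]
eef_rot: [-180.0, -0.0, 0.0]
contact_force: [-0.2, -0.4, -1.8]
gripper_width: 0.0514
gripper_force: 22.0
```

Emit:
carry_out --deltas '[[0, [0, 0, 1], [0, 0, 0]], [0, [0, 0, 1], [0, 0, 0]], [1, [0, 0, 1], [0, 0, 0]], [1, [0, 0, 1], [0, 0, 0]], [1, [0, 0, 1], [0, 0, 0]], [1, [0, 0, 0], [0, 0, 0]], [1, [0, 0, -20], [0, 0, 0]], [1, [0, 0, -55], [0, 0, 0]], [1, [0, 0, -85], [0, 0, 0]], [1, [-7, 40, -90], [0, 0, 0]], [1, [-15, 85, -90], [0, 0, 0]], [1, [-23, 130, -90], [0, 0, 0]]]'

```text
time_s: 31.05
tcp_pos: [0.5685, -0.0191, 0.1921]
eef_rot: [-180.0, -0.1, 0.1]
contact_force: [0.5, -0.7, 0.1]
gripper_width: 0.0878
gripper_force: 0.0
```

Emit:
carry_out --deltas '[[1, [-8, 45, 0], [0, 0, 0]], [1, [-16, 90, 0], [0, 0, 0]], [1, [-24, 135, 0], [0, 0, 0]], [0.9, [-32, 180, 0], [0, 0, 0]], [0.9, [-40, 225, 0], [0, 0, 0]], [0.9, [-48, 265, 0], [0, 0, 0]], [0.9, [-54, 300, 0], [0, 0, 0]], [0.9, [-57, 315, 0], [0, 0, 0]], [0.9, [-57, 315, 0], [0, 0, 0]], [0.9, [-57, 315, 0], [0, 0, 0]]]'

```text
time_s: 32.05
tcp_pos: [0.5117, -0.3331, 0.1914]
eef_rot: [-180.0, 0.0, -0.0]
contact_force: [0.3, 0.6, 0.3]
gripper_width: 0.0788
gripper_force: 0.0
```

```bash
python3 - <<'E'
from h import *
from scipy import ndimage as N
p,d=cap('side','s4'); im=cv2.imread('pics/s4.png')
a=cv2.resize(im[110:310,190:380],None,fx=3,fy=3,interpolation=cv2.INTER_CUBIC); cv2.imwrite('pics/c7.png',cv2.convertScaleAbs(a,alpha=1.3))
print(r.get_state()['tcp_pos'])
for n,o in (('side','side0'),('top','top0')):
    pass
E
```

```text
[ 0.51191088 -0.33255888  0.19149807]
```

View pics/c7.png

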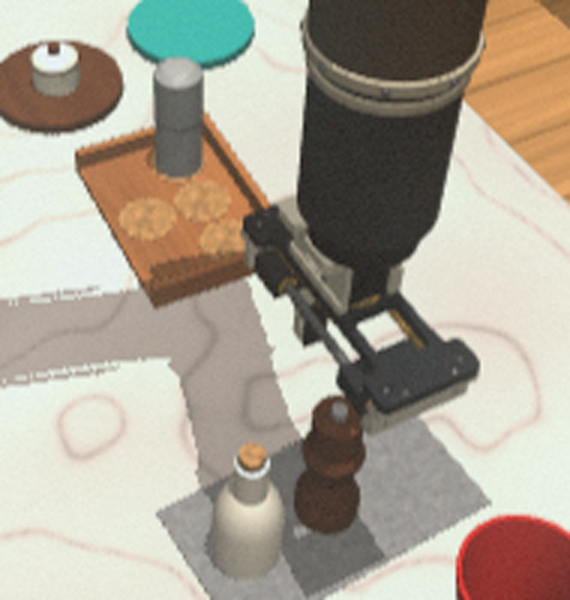

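The caster is back upright on its cork round, crop (178,120). The salt stands on the board and the mill sits just below the gripper at crop (330,460). Gripping the mill.

Emit:
carry_out --deltas '[[0.9, [0, 0, 20], [0, 0, 0]], [0.9, [0, 0, 45], [0, 0, 0]], [0.9, [0, 0, 70], [0, 0, 0]], [0.9, [0, 0, 84], [0, 0, 0]], [0.9, [0, 0, 90], [0, 0, 0]], [0.9, [0, 0, 90], [0, 0, 0]], [0, [0, 0, 90], [0, 0, 0]], [0, [0, 0, 90], [0, 0, 0]], [0, [0, 0, 90], [0, 0, 0]], [0, [0, 0, 90], [0, 0, 0]], [0, [0, 0, 90], [0, 0, 0]], [0, [0, 0, 90], [0, 0, 0]]]'

```text
time_s: 33.3
tcp_pos: [0.5119, -0.3333, 0.1018]
eef_rot: [180.0, -0.0, 0.0]
contact_force: [-0.2, 0.2, 1.8]
gripper_width: 0.0417
gripper_force: 19.6
```

Emit:
carry_out --deltas '[[0, [0, 0, 0], [0, 0, 0]], [0, [0, 0, 0], [0, 0, 0]], [0, [0, 0, -3], [0, 0, 0]], [0, [0, 0, -3], [0, 0, 0]]]'

```text
time_s: 33.7
tcp_pos: [0.5115, -0.3331, 0.1044]
eef_rot: [-180.0, 0.0, 0.0]
contact_force: [0.5, -0.1, -2.7]
gripper_width: 0.0417
gripper_force: 19.6
```

Emit:
carry_out --deltas '[[0, [0, 0, -15], [0, 0, 0]], [0, [0, 0, -40], [0, 0, 0]], [0, [3, -10, -60], [0, 0, 0]], [0, [10, -35, -65], [0, 0, 0]], [0, [20, -75, -65], [0, 0, 0]], [0, [30, -115, -65], [0, 0, 0]], [0, [40, -155, -65], [0, 0, 0]], [0, [50, -195, -65], [0, 0, 0]], [0, [60, -235, -65], [0, 0, 0]], [0, [68, -275, -65], [0, 0, 0]], [0, [72, -300, -65], [0, 0, 0]], [0, [73, -313, -62], [0, 0, 0]]]'

```text
time_s: 34.9
tcp_pos: [0.5851, -0.018, 0.1664]
eef_rot: [-180.0, -0.0, 0.1]
contact_force: [0.3, 0.0, -3.5]
gripper_width: 0.0418
gripper_force: 20.1
```

Emit:
carry_out --deltas '[[0, [0, 0, 7], [0, 0, 0]], [0, [0, 0, 20], [0, 0, 0]], [0, [0, 0, 35], [0, 0, 0]], [0, [0, 0, 47], [0, 0, 0]], [0, [0, 0, 54], [0, 0, 0]], [0, [0, 0, 58], [0, 0, 0]], [0, [0, 0, 59], [0, 0, 0]], [0, [0, 0, 59], [0, 0, 0]], [0, [0, 0, 60], [0, 0, 0]]]'

```text
time_s: 35.8
tcp_pos: [0.5853, -0.0203, 0.1076]
eef_rot: [180.0, -0.1, 0.0]
contact_force: [-2.7, -0.5, 10.0]
gripper_width: 0.0419
gripper_force: 21.7
```

Emit:
carry_out --deltas '[[0, [0, 0, -0.5], [0, 0, 0]], [0.9, [0, 0, -0.5], [0, 0, 0]], [0.9, [0, 0, -0.5], [0, 0, 0]], [0.9, [0, 0, -0.5], [0, 0, 0]], [0.9, [0, 0, -0.5], [0, 0, 0]], [0.9, [0, 0, -20], [0, 0, 0]], [0.9, [0, 0, -55], [0, 0, 0]], [0.9, [0, 0, -80], [0, 0, 0]], [0.9, [-18, 35, -85], [0, 0, 0]], [0.8, [-38, 75, -85], [0, 0, 0]], [0.8, [-58, 117, -85], [0, 0, 0]], [0.8, [-78, 160, -85], [0, 0, 0]]]'

```text
time_s: 37.0
tcp_pos: [0.5059, -0.1814, 0.1918]
eef_rot: [180.0, -0.0, 0.1]
contact_force: [0.7, -0.5, 0.5]
gripper_width: 0.0707
gripper_force: 0.0
```

Emit:
carry_out --deltas '[[0.8, [-20, 42, 0], [0, 0, 0]], [0.8, [-40, 84, 0], [0, 0, 0]], [0.8, [-58, 122, 0], [0, 0, 0]], [0.8, [-70, 148, 0], [0, 0, 0]], [0.8, [-75, 158, 0], [0, 0, 0]], [0.8, [-75, 158, 0], [0, 0, 0]], [0.8, [-75, 158, 0], [0, 0, 0]], [0.8, [-75, 158, 25], [0, 0, 0]], [0.8, [-75, 158, 55], [0, 0, 0]], [0.8, [-75, 158, 78], [0, 0, 0]], [0.8, [-75, 158, 90], [0, 0, 0]], [0.8, [-75, 158, 92], [0, 0, 0]]]'

```text
time_s: 38.2
tcp_pos: [0.4316, -0.3372, 0.0984]
eef_rot: [-180.0, 0.1, 0.1]
contact_force: [0.3, 0.4, 0.6]
gripper_width: 0.07
gripper_force: 0.0
```

Emit:
carry_out --deltas '[[0, [0, 0, 0], [0, 0, 0]], [0, [0, 0, 0], [0, 0, 0]], [0, [0, 0, 0], [0, 0, 0]], [0, [0, 0, 0], [0, 0, 0]], [0, [0, 0, 0], [0, 0, 0]], [0, [0, 0, 0], [0, 0, 0]], [0, [0, 0, 0], [0, 0, 0]], [0, [0, 0, 0], [0, 0, 0]], [0, [0, 0, -3], [0, 0, 0]], [0, [0, 0, -3], [0, 0, 0]]]'

```text
time_s: 39.2
tcp_pos: [0.4314, -0.3381, 0.1023]
eef_rot: [-180.0, 0.0, 0.0]
contact_force: [-0.5, 0.4, -3.5]
gripper_width: 0.0278
gripper_force: 22.0
```

Emit:
carry_out --deltas '[[0, [0, 0, -15], [0, 0, 0]], [0, [0, 0, -40], [0, 0, 0]], [0, [2, -10, -60], [0, 0, 0]], [0, [8, -40, -68], [0, 0, 0]], [0, [16, -80, -70], [0, 0, 0]], [0, [25, -120, -70], [0, 0, 0]], [0, [35, -160, -70], [0, 0, 0]], [0, [45, -200, -70], [0, 0, 0]], [0, [55, -240, -70], [0, 0, 0]], [0, [65, -280, -70], [0, 0, 0]], [0, [75, -318, -70], [0, 0, 0]], [0, [83, -350, -70], [0, 0, 0]]]'

```text
time_s: 40.4
tcp_pos: [0.5146, 0.0137, 0.1721]
eef_rot: [-180.0, 0.0, 0.0]
contact_force: [-0.0, -0.7, -4.0]
gripper_width: 0.0274
gripper_force: 22.0
```

Emit:
carry_out --deltas '[[0, [6, -24, 0], [0, 0, 0]], [0, [9, -34, 0], [0, 0, 0]], [0, [9, -36, 8], [0, 0, 0]], [0, [9, -36, 22], [0, 0, 0]], [0, [9, -36, 38], [0, 0, 0]], [0, [9, -36, 52], [0, 0, 0]], [0, [9, -36, 61], [0, 0, 0]], [0, [9, -36, 65], [0, 0, 0]], [0, [9, -36, 66], [0, 0, 0]], [0, [9, -36, 67], [0, 0, 0]], [0, [9, -36, 67], [0, 0, 0]]]'

```text
time_s: 41.5
tcp_pos: [0.524, 0.0478, 0.106]
eef_rot: [-180.0, -0.0, 0.0]
contact_force: [-0.0, 0.2, -3.7]
gripper_width: 0.0278
gripper_force: 22.0
```

Lower about 1 mm more, release, rise, and back off in front (−x).

Emit:
carry_out --deltas '[[0, [0, 0, 1], [0, 0, 0]], [0, [0, 0, 1.5], [0, 0, 0]], [0, [0, 0, 1.5], [0, 0, 0]], [0.8, [0, 0, 1], [0, 0, 0]], [0.8, [0, 0, 1], [0, 0, 0]], [0.8, [0, 0, 1], [0, 0, 0]], [0.8, [0, 0, 0], [0, 0, 0]], [0.8, [0, 0, -20], [0, 0, 0]], [0.8, [0, 0, -55], [0, 0, 0]], [0.8, [0, 0, -90], [0, 0, 0]], [0.8, [0, 30, -115], [0, 0, 0]], [0.8, [0, 70, -120], [0, 0, 0]]]'

```text
time_s: 42.7
tcp_pos: [0.5257, -0.0217, 0.2293]
eef_rot: [-179.9, -0.3, 0.2]
contact_force: [0.4, -0.4, -0.6]
gripper_width: 0.07
gripper_force: 0.0
```

Emit:
carry_out --deltas '[[0.8, [0, 45, 0], [0, 0, 0]], [0.8, [0, 90, 0], [0, 0, 0]], [0.8, [0, 135, 0], [0, 0, 0]], [0.8, [0, 180, 0], [0, 0, 0]], [0.8, [0, 220, 0], [0, 0, 0]], [0.8, [0, 250, 0], [0, 0, 0]], [0.8, [0, 260, 0], [0, 0, 0]], [0.8, [0, 260, 0], [0, 0, 0]], [0.8, [0, 260, 0], [0, 0, 0]], [0.8, [0, 260, 0], [0, 0, 0]]]'

```text
time_s: 43.7
tcp_pos: [0.5239, -0.2812, 0.2257]
eef_rot: [-180.0, -0.0, 0.1]
contact_force: [0.3, 0.2, 1.4]
gripper_width: 0.0698
gripper_force: 0.0
```

```bash
python3 - <<'E'
from h import *
cap('top','t9'); cap('side','s9')
a,b=[cv2.resize(cv2.imread(f'pics/{f}.png')[y:y+90,x:x+130],None,fx=6,fy=6,interpolation=cv2.INTER_CUBIC) for f,x,y in (('t9',150,145),('top0',150,145))]
s=cv2.imread('pics/s9.png')[90:240,170:350]; s=cv2.resize(s,None,fx=3,fy=3,interpolation=cv2.INTER_CUBIC)
cv2.imwrite('pics/c8.png',cv2.convertScaleAbs(a,alpha=1.6)); cv2.imwrite('pics/c9.png',cv2.convertScaleAbs(s,alpha=1.3))
# difference side start/end
A,B=[cv2.imread(f'pics/{f}.png')[90:240,170:350].astype(float) for f in ('side0','s9')]
def shift(x0,y0,x1,y1,n0,n1):
    t=cv2.imread(f'pics/{n0}.png')[y0:y1,x0:x1]; w=cv2.imread(f'pics/{n1}.png')[y0-8:y1+8,x0-8:x1+8]
    m=cv2.matchTemplate(w,t,cv2.TM_CCOEFF_NORMED); _,mx,_,l=cv2.minMaxLoc(m); return (l[0]-8,l[1]-8),round(mx,3)
print('side cruet',shift(228,143,248,192,'side0','s9'),'mill',shift(256,150,277,197,'side0','s9'),'caster',shift(240,127,259,160,'side0','s9'))
print('top cruet',shift(226,186,252,212,'top0','t9'),'mill',shift(250,163,275,192,'top0','t9'),'caster',shift(206,158,230,188,'top0','t9'))
E
```

```text
side cruet ((0, 0), 0.913) mill ((0, -1), 0.596) caster ((0, 0), 0.945)
top cruet ((1, 0), 0.657) mill ((0, 0), 0.871) caster ((0, 0), 0.983)
```

View pics/c9.png

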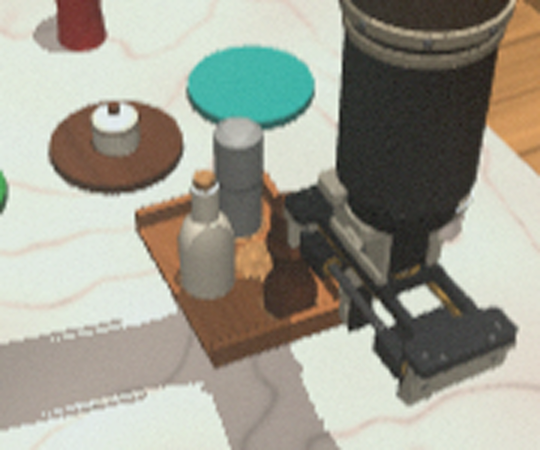

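All three are back upright on the tray (cruet at crop (207,245), caster (240,175), mill (290,280)), and their images match the start pictures within 1 px. The salt is on the board. Handing in.

```bash
python3 -c "
from plant import r
print(r.get_state()['qd'].round(2)); print(r.close_job())"
```

```text
[-0.06  0.07  0.    0.07  0.08  0.11]
the job is handed in; nothing more can be done
None
```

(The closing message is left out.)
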